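# Close the blade jig's keeper bar and pin it in its yoke

## Task

Swing the keeper bar of the blade jig shut by its knob, so that the eye at its end lies between the two ears of the yoke. Then take the long pin out of the wooden block and drop it down through upper ear, eye and lower ear until its collar rests on the upper ear. The short pin does not reach the lower ear: leave it in the block.

Things in the scene. Friction and masses are not known exactly. Their poses are not given: they have to be found in the camera images.
- yoke_hole (a point): Mouth centre of the 24 mm vertical hole in the upper of two steel ears (44x44x8, 16 mm gap between, lower hole 26 mm, 22 mm free under it), 66 mm above the table, on a fixed jig with grey base 100x220x12. Axes are the jig's: z up, +y along the base to the bar's vertical pivot, 140 mm away; a web joins the ears on -y; the bar swings in from +x.
- keeper (a joint): Steel bar's angle, rad: 0 shut on the stop, eye (26 mm hole) in line with the ears; positive open to the jig's +x (to 1.1). Bar 22 wide, top 55 mm above the table; stays where left (1 N at the knob moves it). Its dark upright round knob, 20 mm diameter, 59 to 100 mm above the table, is 65 mm from the pivot, along (sin angle, -cos angle) in jig x, y.
- long_pin_centre (a point): Centre of the long steel pin, upright in a hole (20 deep, 15.5 wide) of a fixed wooden block 50x140x30. Pin 86 mm high, 160 g: shank 14 diameter, 50 long, last 5 tapered to 6; collar 36 diameter, 5 thick; round grip 22 diameter, 31 tall. z up. Tip 43 mm below this point, collar underside 7 above, grip 12 to 43 above.
- short_pin_centre (a point): Centre of the short steel pin in the block's other hole, 90 mm from the long one: same shank width, collar and grip, but the shank is only 22 mm long (58 mm over all), so its top stands 28 mm lower. To be left alone. (Elsewhere: a lamp's upright 15 mm mast, 0.65 m tall, stands at x 0.345, y 0.515 by the left table edge; go round it.)

How it is judged:
By the outcome, as a careful person would: the job done as asked, in the order asked, and still so for the second after the job is handed in, with the robot touching nothing.
It also fails if it takes over 45 s, if anything falls off the work surface, if the arm or the gripper's body presses on something with over 40 N, if the wrist force passes 120 N, or if a joint passes its speed limit or range.

## Robot

A 7-joint arm with a two-finger parallel gripper is mounted at the origin on a cart in front of the work surface, level with it; the furniture and walls round the work are solid. World frame = base frame: x ahead of the robot, y to its left, z up, the work surface at z = 0. Lengths are in m, angles in rad, forces in N, time in s.
With the tool pointing down it reaches from about 0.35 to 0.9 m from the base axis. Payload 8.1 kg.
Tool frame: the origin (TCP) lies between the finger pads; the fingertips stand 11 mm ahead of it and the grasp point (between the pads) lies 8 mm behind it; z points along the fingers, y is the line along which they close (so a half turn about z gives the same grasp; the last joint's range is limited). The gripper opens to 92 mm and grips with 3 to 60 N. Pads are 19 mm wide; open, the fingers measure 130 mm over their backs; the gripper's body (75 mm by 190 mm) begins 47 mm behind the grasp point.
Start: joints at [0.997, 0.434, 0.025, 1.573, -0.012, 1.134, -0.075], TCP at [0.283, -0.557, 0.238] pointing down, gripper open.
Joint ranges: [-2.62, 2.62], [-0.44, 2.09], [-1.27, 1.32], [0.08, 2.57], [-1.32, 4.46], [0.12, 2], [-2.74, 2.74]. Speed limits (rad/s): [2.22, 2.22, 3.01, 3.01, 3.14, 3.14, 3.14].

## Interface

Orientations are given as a rotation vector (axis times angle).
In Python, from cell import observe, get_image, camera_params, sign_off gives the robot as it stands.
- The arm moves only by the shell command python3 -m pendant 'ROWS' [FORCE]. ROWS is JSON, one flat list of numbers, 7 for each row, row after row: the shift along the tool's x, y, z in m, then the turn, a rotation vector about the tool's x, y, z in rad, then the finger opening in m, from 0 to 0.0918. In form: [dx, dy, dz, rx, ry, rz, jaw, dx, dy, dz, rx, ry, rz, jaw, ...]. A call has 1 to 10 rows; each row shifts and turns the commanded pose from where the row before left it, along the tool's axes as they then stand; what a row does not reach is not made up. A row lasts 1/8 s, in which the tool goes at most 62.5 mm and 10.7 degrees, less where a joint would pass 70% of its speed; a pose out of reach is approached as far as the arm can. A call is refused whole if a number of a shift passes 0.0625 or a number of a turn 0.188, either way. A call with a gripper value outside its range is refused whole. The fingers move at their own pace and stop on an object; FORCE is the grip in N (left out, the last holds). Time passes only in rows, so rows that do not move let the fingers close. It gives the time, the measured TCP pose, the force, the opening and the grip force at its end, in the units of the state.
- observe(): the state, without advancing time (a new reading comes with each control period).
- get_image(name): name is "scene" or "side" or "wrist"; returns the picture (480x640x3 uint8, red, green, blue); there is no depth.
- camera_params(name): a dict with "intrinsics" (3x3 intrinsics, pixels), "dist" ([k1, k2, p1, p2, k3] as OpenCV has them; the pictures are not rectified), "eye" and "rotation" of the camera in the world; the wrist camera has in their place "T_tool_cam" (4x4, takes a point from camera to tool coordinates, whose origin is the TCP and whose axes are the flange's). Camera axes: x right, y down, z forward; pixel columns grow to the right and rows downward; lengths in m; the calibration is good to about 2 mm. A picture is of the moment at which its call begins: read the wrist's pose just before it. camera_params takes no time and is no camera call.
- sign_off(): hands the job in; it is judged then, once.
The state is a dict: "clock": time; "joints": joint angles; "dq": joint speeds; "joint_efforts": joint torques, N m; "position": TCP position; "ee_rot": TCP orientation; "force": force on the tool from outside, world axes, zero at the start; "ft_torque": the same for the moment, N m; "width": opening from 0.0 (shut) to 1.0 (fully open); "gripper_force": force on a finger pad.
Only numpy, scipy, OpenCV 4.12 (cv2) and the standard library are available. Lean on these libraries where they do the work, as an engineer would, in place of code of your own. Each camera call takes 0.05 s, during which the arm holds its last target. There are 200 camera calls.

## Working session

There is one attempt and no reset: what is moved stays moved. The work goes in short steps, Python scripts to look and compute and a shell command to move; the robot and the scene stay as the last step left them, time stands still between calls to the robot, and variables do not carry over. Pictures are saved under pics/ and viewed, at most 10 in all, crops included, and the job is handed in when it is done.

```bash
mkdir -p pics; ls; python3 - <<'E'
from cell import *
import cv2,numpy as np
s=observe();print(s['clock'],s['position'],s['ee_rot'],s['width'])
for n in("scene","side","wrist"):
    cv2.imwrite(f"pics/{n}0.png",get_image(n)[:,:,::-1]);print(n,camera_params(n))
E
```

```text
pics
0.0 [ 0.2832342  -0.55658999  0.23695834] [-3.05353614e+00 -7.32282642e-01  7.74720792e-04] 1.0016479739341069
scene {'intrinsics': array([[609.17432357,   0.        , 313.46509568],
       [  0.        , 609.17432357, 234.99005225],
       [  0.        ,   0.        ,   1.        ]]), 'dist': array([-0.04424522,  0.        ,  0.        ,  0.        ,  0.        ]), 'eye': array([ 1.13736087, -0.12125234,  0.49881742]), 'rotation': array([-1.8554457 , -1.07884569,  0.61849437])}
side {'intrinsics': array([[510.45470735,   0.        , 315.30865086],
       [  0.        , 510.45470735, 236.97674358],
       [  0.        ,   0.        ,   1.        ]]), 'dist': array([-0.06466714,  0.        ,  0.        ,  0.        ,  0.        ]), 'eye': array([ 0.83903676, -0.24410034,  0.69116274]), 'rotation': array([-2.26184966, -0.69260603,  0.31047566])}
wrist {'intrinsics': array([[384.39302398,   0.        , 321.17291683],
       [  0.        , 384.39302398, 238.1698531 ],
       [  0.        ,   0.        ,   1.        ]]), 'dist': array([-0.04864056,  0.        ,  0.        ,  0.        ,  0.        ]), 'T_tool_cam': array([[-1.92990522e-04, -9.57730375e-01, -2.87667327e-01,
         7.75678065e-02],
       [ 9.99999965e-01, -2.36963588e-04,  1.18041595e-04,
        -4.71921446e-04],
       [-1.81218703e-04, -2.87667295e-01,  9.57730387e-01,
        -1.47423504e-01],
       [ 0.00000000e+00,  0.00000000e+00,  0.00000000e+00,
         1.00000000e+00]])}
```

View pics/scene0.png

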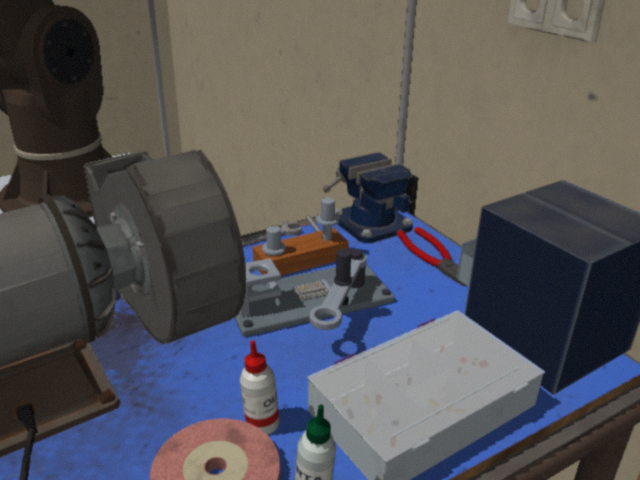

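View pics/side0.png

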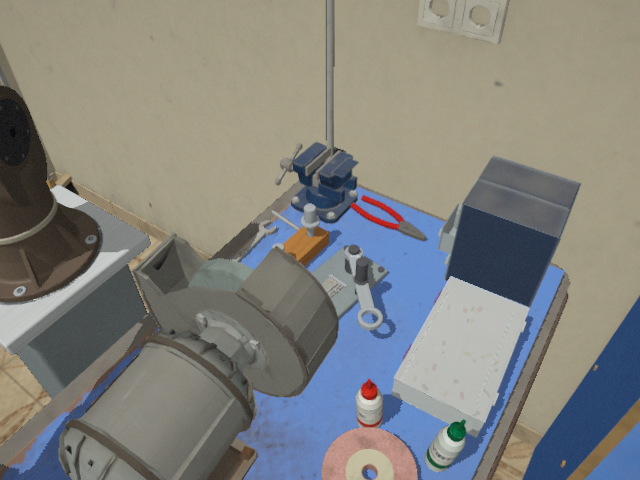

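The scene view shows the block with the long pin (327,210) and the short pin (274,240), the yoke (262,268), knob (345,265) and eye (325,317). I'll take an enlarged crop for exact pixels.

```bash
cat > h.py <<'E'
import numpy as np,cv2
from cell import *
from scipy.spatial.transform import Rotation as R
def cam(n,s=None):
    p=camera_params(n)
    if n!="wrist": return p['intrinsics'],p['dist'],R.from_rotvec(p['rotation']).as_matrix(),np.array(p['eye'])
    T=p['T_tool_cam'];Q=R.from_rotvec(s['ee_rot']).as_matrix()
    return p['intrinsics'],p['dist'],Q@T[:3,:3],Q@T[:3,3]+s['position']
def ray(n,uv,z,s=None):
    K,d,Q,e=cam(n,s)
    u=cv2.undistortPoints(np.array([[uv]],float),K,d)[0,0]
    v=Q@np.array([u[0],u[1],1]);return e+v*(z-e[2])/v[2]
def proj(n,P,s=None):
    K,d,Q,e=cam(n,s)
    return cv2.projectPoints(np.array(P,float).reshape(-1,1,3),cv2.Rodrigues(Q.T)[0],-Q.T@e,K,d)[0][:,0]
E
python3 - <<'E'
from h import *
im=cv2.imread('pics/scene0.png')[185:345,230:400]
cv2.imwrite('pics/c1.png',cv2.resize(im,None,fx=3.7,fy=3.7,interpolation=cv2.INTER_CUBIC))
for k,uv,z in(("long",(327,201),.096),("short",(274,230),.068),("yoke",(262,268),.066),("eye",(325,317),.055),("knob",(345,252),.1)):print(k,ray("scene",uv,z).round(3))
for k,uv,z in(("long",(310,207),.096),("eye",(370,317),.055),("knob",(362,262),.1),("pivot?",(353,248),.1)):print(k,ray("side",uv,z).round(3))
E
```

```text
long [0.441 0.308 0.096]
short [0.437 0.22  0.068]
yoke [0.519 0.162 0.066]
eye [0.638 0.187 0.055]
knob [0.584 0.248 0.1  ]
long [0.437 0.312 0.096]
eye [0.633 0.19  0.055]
knob [0.583 0.245 0.1  ]
pivot? [0.555 0.264 0.1  ]
```

View pics/c1.png

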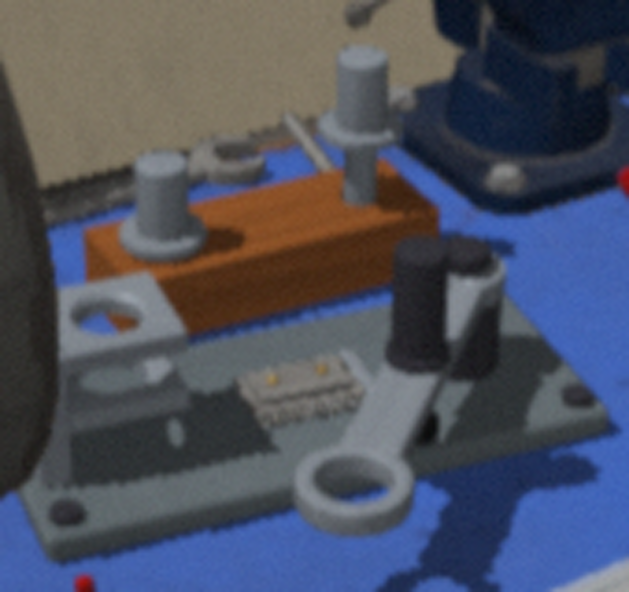

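The enlarged crop gives the yoke hole at (259,271), long pin top at (328,200), eye at (326,316) and knob top at (343.5,251). The second dark post behind the knob is the pivot. Next I check the sizes and how tall the grinder is.

```bash
python3 - <<'E'
from h import *
for k,uv,z in(("long",(327.8,200.1),.096),("short",(273.5,229.),.068),("yoke",(258.9,271.2),.066),("eye",(325.9,315.8),.055),("knob",(343.7,251.5),.1)):print(k,ray("scene",uv,z).round(4))
# grinder guard top corners: two-view
def tri(a,b):
    r=[]
    for n,uv in(("scene",a),("side",b)):
        p=ray(n,uv,0);e=np.array(camera_params(n)['eye']);r.append((e,(p-e)/np.linalg.norm(p-e)))
    (e1,d1),(e2,d2)=r;t=np.linalg.lstsq(np.c_[d1,-d2],e2-e1,rcond=None)[0];p,q=e1+t[0]*d1,e2+t[1]*d2
    return ((p+q)/2).round(3),np.linalg.norm(p-q).round(3)
print(tri((204,153),(285,250)),tri((240,240),(336,325)),tri((325.9,315.8),(370,317)))
s=observe();Q=R.from_rotvec(s['ee_rot']).as_matrix();print(Q.round(3))
for t in([.283,-.557,.45],[.46,.2,.4]):print((Q.T@(np.array(t)-s['position'])).round(3))
E
```

```text
long [0.4391 0.3102 0.096 ]
short [0.4341 0.2211 0.068 ]
yoke [0.5237 0.1547 0.066 ]
eye [0.6364 0.1894 0.055 ]
knob [0.5826 0.2471 0.1   ]
(array([0.568, 0.078, 0.261]), np.float64(0.0)) (array([0.649, 0.072, 0.193]), np.float64(0.016)) (array([0.632, 0.192, 0.051]), np.float64(0.0))
[[ 0.891  0.453 -0.001]
 [ 0.453 -0.891  0.001]
 [-0.    -0.001 -1.   ]]
[-0.    -0.    -0.213]
[ 0.501 -0.594 -0.162]
```

```bash
python3 -m pendant '[0,0,-0.057,0,0,0,0.09,0,0,-0.057,0,0,0,0.09,0,0,-0.057,0,0,0,0.09,0.0385,-0.0457,0,0,0,0,0.09,0.0385,-0.0457,0,0,0,0,0.09,0.0385,-0.0457,0,0,0,0,0.09,0.0385,-0.0457,0,0,0,0,0.09,0.0385,-0.0457,0,0,0,0,0.09,0.0385,-0.0457,0,0,0,0,0.09,0.0385,-0.0457,0,0,0,0,0.09]'
python3 -m pendant '[0.0385,-0.0457,0,0,0,0,0.09,0.0385,-0.0457,0,0,0,0,0.09,0.0385,-0.0457,0,0,0,0,0.09,0.0385,-0.0457,0,0,0,0,0.09,0.0385,-0.0457,0,0,0,0,0.09,0.0385,-0.0457,0,0,-0.18,0,0.09,0,0,0,0,0,-0.18,0.09,0,0,0,0,0,-0.18,0.09,0,0,0,0,0,-0.18,0.09]'
```

```text
clock: 1.4
position: [0.3785, -0.1477, 0.4087]
ee_rot: [3.055, 0.732, 0.0]
force: [2.1, -0.4, 0.1]
width: 0.981
gripper_force: 0.0
clock: 2.52
position: [0.4599, 0.1985, 0.4079]
ee_rot: [-2.726, -1.521, 0.277]
force: [-0.4, -0.3, -0.1]
width: 0.982
gripper_force: 0.0
```

```bash
python3 - <<'E'
from h import *
s=observe();Q=R.from_rotvec(s['ee_rot'])
D=R.from_matrix(np.array([[0,1,0],[1,0,0],[0,0,-1.]]))
print((Q.inv()*D).as_rotvec(), (D.inv().apply(np.array([.5,.22,.38])-s['position'])))
E
```

```text
[-0.13264552  0.12108422 -0.55136039] [0.02153736 0.04010644 0.02793785]
```

```bash
python3 -m pendant '[0,0,0,-0.0332,0.0303,-0.1378,0.09,0,0,0,-0.0332,0.0303,-0.1378,0.09,0,0,0,-0.0332,0.0303,-0.1378,0.09,0,0,0,-0.0332,0.0303,-0.1378,0.09,0.0215,0.04,0.028,0,0,0,0.09,0,0,0,0,0,0,0.09]'
python3 - <<'E'
from h import *
s=observe();im=get_image("wrist");cv2.imwrite("pics/w1.png",im[:,:,::-1]);np.save('s1.npy',s,allow_pickle=True)
print(s['position'],s['ee_rot'],s['joints'])
for k,P in(("long",[.439,.310,.096]),("yoke",[.524,.155,.066]),("knob",[.583,.247,.1]),("eye",[.636,.189,.055])):print(k,proj("wrist",P,s))
E
```

```text
clock: 3.28
position: [0.5013, 0.2183, 0.3777]
ee_rot: [-2.231, -2.212, 0.004]
force: [-0.0, -0.7, 1.6]
width: 0.98
gripper_force: 0.0
[0.50131674 0.21830473 0.37774497] [-2.23088097 -2.21191551  0.00411939] [ 0.1465911   0.35493602 -0.91200455  1.47749111  0.28062532  1.44863848
 -0.77842295]
long [[262.883122   110.15667651]]
yoke [[340.59213358 240.20120588]]
knob [[396.17239098 168.87314445]]
eye [[429.50920677 211.03022363]]
```

View pics/w1.png

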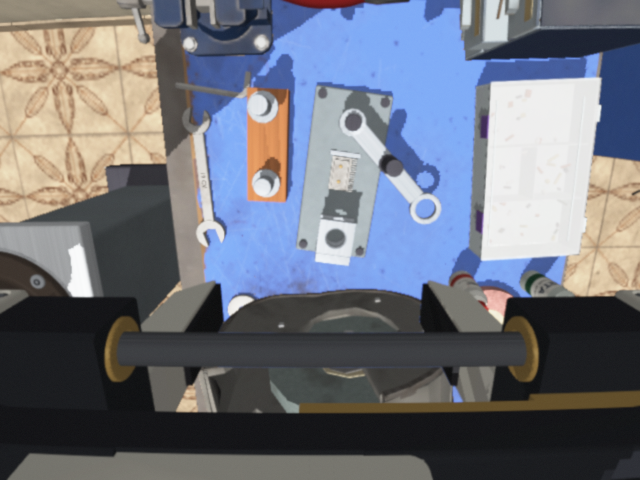

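The wrist view shows yoke hole (336,237), eye (425,208), knob (391,165), pivot (352,121), long pin (262,105) and short pin (265,182). I'll take one enlarged crop.

```bash
python3 - <<'E'
import cv2
im=cv2.imread('pics/w1.png')[85:265,240:445]
cv2.imwrite('pics/c2.png',cv2.resize(im,None,fx=3.2,fy=3.2,interpolation=cv2.INTER_CUBIC))
E
```

```text
(no output)
```

View pics/c2.png

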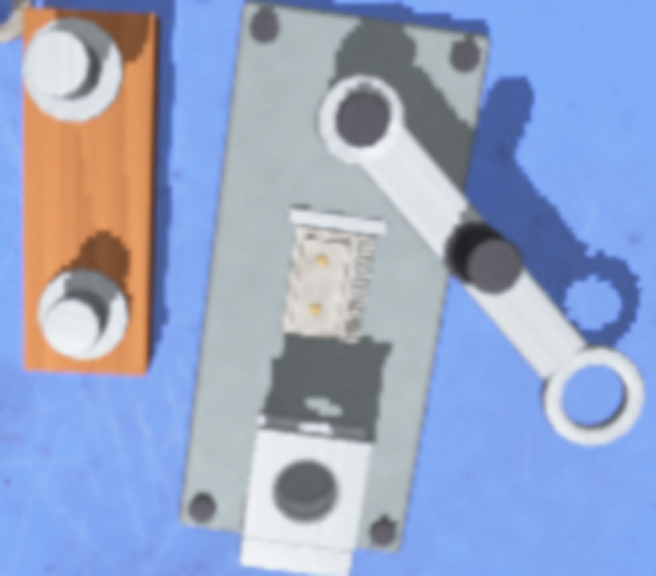

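```bash
python3 - <<'E'
from h import *
s=np.load('s1.npy',allow_pickle=True).item()
c=lambda u,v:(240+u/3.2,85+v/3.2)
P={}
for k,uv,z in(("long",(61,68),.096),("longcollar",(73,69),.065),("short",(72,322),.068),("yoke",(305,490),.066),("eye",(592,397),.055),("knob",(492,265),.1),("piv",(361,119),.055),("bTL",(245,3),.012),("bTR",(489,38),.012),("bBL",(182,522),.012),("bBR",(400,550),.012)):
    P[k]=ray("wrist",c(*uv),z,s);print(k,P[k].round(4))
d=P["piv"]-P["yoke"];print(np.hypot(*d[:2]),"jig y az",np.degrees(np.arctan2(d[1],d[0])))
for a,b in(("bBL","bTL"),("bBR","bTR")):
    e=P[b]-P[a];print(np.hypot(*e[:2]),np.degrees(np.arctan2(e[1],e[0])))
print("knob-piv",np.hypot(*(P["knob"]-P["piv"])[:2]),"eye-piv",np.hypot(*(P["eye"]-P["piv"])[:2]),"long-short",np.hypot(*(P["long"]-P["short"])[:2]))
y=d[:2]/np.hypot(*d[:2]);x=np.array([y[1],-y[0]])
for k in("knob","eye"):
    e=(P[k]-P["piv"])[:2];print(k,"angle",np.arctan2(e@x,-e@y))
for uv in((345,290),(250,300),(430,300)):print(ray("wrist",uv,.24,s).round(3))
E
```

```text
long [0.4351 0.314  0.096 ]
longcollar [0.4346 0.3149 0.065 ]
short [0.4302 0.2247 0.068 ]
yoke [0.5174 0.1578 0.066 ]
eye [0.6301 0.1916 0.055 ]
knob [0.5803 0.2482 0.1   ]
piv [0.5381 0.2967 0.055 ]
bTL [0.4955 0.341  0.012 ]
bTR [0.5917 0.3274 0.012 ]
bBL [0.4652 0.1272 0.012 ]
bBR [0.5613 0.1133 0.012 ]
0.14044829653806226 jig y az 81.50352313998046
0.21593869188154943 81.94792979055168
0.21616253936573365 81.92510201888084
knob-piv 0.06424556016562902 eye-piv 0.1396750907926103 long-short 0.08951804889968713
knob angle 0.8635547454981878
eye angle 0.867181573409935
[0.519 0.167 0.24 ]
[0.442 0.158 0.24 ]
[0.589 0.157 0.24 ]
```

```bash
python3 - <<'E'
from h import *
s=observe();Q=R.from_rotvec(s['ee_rot'])
a=np.radians(81.8);jy=np.array([np.cos(a),np.sin(a),0]);jx=np.array([jy[1],-jy[0],0])
D=R.from_matrix(np.c_[jy,jx,[0,0,-1]])
print("turn",(Q.inv()*D).as_rotvec().round(4),"shift after",D.inv().apply(np.array([.5803,.2482,.077])-s['position']).round(4))
print(proj("wrist",[[.649,.072,.193],[.568,.078,.261]],s))
for z in(.06,.08,.1):print(z,proj("scene",[.538,.297,z]))
E
```

```text
turn [-0.0008  0.0013  0.136 ] shift after [0.0404 0.0751 0.3022]
[[470.00372792 355.10944489]
 [404.2940897  397.14940876]]
0.06 [[355.79460998 252.71670236]]
0.08 [[356.4238737  240.30044212]]
0.1 [[357.06640556 227.58979657]]
```

```bash
python3 -m pendant '[0,0,0,0,0,0.136,0.05,0.02,0.0375,0.04,0,0,0,0.05,0.0204,0.0376,0.04,0,0,0,0.05,0,0,0.05,0,0,0,0.05,0,0,0.05,0,0,0,0.05,0,0,0.04,0,0,0,0.05,0,0,0,0,0,0,0.05]' 10
python3 - <<'E'
from h import *
s=observe();im=get_image("wrist");cv2.imwrite("pics/w2.png",im[:,:,::-1]);np.save('s2.npy',s,allow_pickle=True)
print(s['position'],s['ee_rot'])
E
```

```text
clock: 4.2
position: [0.579, 0.247, 0.1591]
ee_rot: [2.373, 2.057, -0.006]
force: [-0.1, -0.3, 0.9]
width: 0.547
gripper_force: 0.0
[0.5790417  0.24700642 0.15914546] [ 2.3731651   2.05650899 -0.00562045]
```

View pics/w2.png

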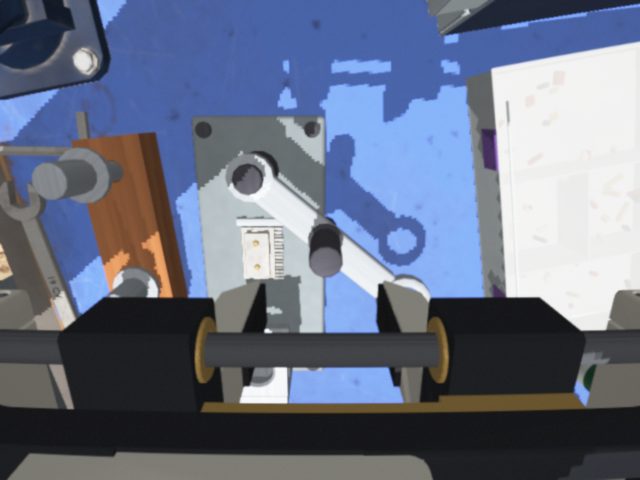

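The knob top is at (325,262), roughly centred between the fingers, and the long pin top is at (50,180).

```bash
python3 - <<'E'
from h import *
s=np.load('s2.npy',allow_pickle=True).item();Q=R.from_rotvec(s['ee_rot'])
k=ray("wrist",(325.5,261.5),.1,s);print(k,Q.inv().apply(k-s['position']))
p=ray("wrist",(247,177),.062,s);l=ray("wrist",(50,180),.096,s);print(p,l)
a=np.radians(81.8);jy=np.array([np.cos(a),np.sin(a)]);jx=np.array([jy[1],-jy[0]])
e=(k-p)[:2];print(np.hypot(*e),np.arctan2(e@jx,-e@jy))
# arc offsets, tool frame x=jy,y=jx
th=np.array([.865,.7,.55,.4,.27,.13,0]);q=np.c_[-65*np.cos(th),65*np.sin(th)];print(q.round(1),np.diff(q,axis=0).round(1))
E
```

```text
[0.5811901  0.24857119 0.1       ] [0.00206642 0.00198264 0.05913585]
[0.53815276 0.29820439 0.062     ] [0.43468682 0.31694315 0.096     ]
0.06569374148944744 0.8574596728431215
[[-42.2  49.5]
 [-49.7  41.9]
 [-55.4  34. ]
 [-59.9  25.3]
 [-62.6  17.3]
 [-64.5   8.4]
 [-65.    0. ]] [[-7.6 -7.6]
 [-5.7 -7.9]
 [-4.5 -8.7]
 [-2.8 -8. ]
 [-1.8 -8.9]
 [-0.5 -8.4]]
```

```bash
python3 -m pendant '[0.002,0.002,0.041,0,0,0,0.05,0,0,0.041,0,0,0,0.05,0,0,0,0,0,0,0.028,0,0,0,0,0,0,0.028,0,0,0,0,0,0,0.028]'
python3 -m pendant '[-0.0076,-0.0076,0,0,0,0,0.028,-0.0057,-0.0079,0,0,0,0,0.028,-0.0045,-0.0087,0,0,0,0,0.028,-0.0028,-0.008,0,0,0,0,0.028,-0.0018,-0.0089,0,0,0,0,0.028,-0.0005,-0.0084,0,0,0,0,0.028,0,0,0,0,0,0,0.028]'
```

```text
clock: 4.88
position: [0.5844, 0.2509, 0.0818]
ee_rot: [2.372, 2.055, 0.008]
force: [-0.3, 0.4, -0.3]
width: 0.316
gripper_force: 0.0
clock: 5.75
position: [0.5296, 0.2352, 0.079]
ee_rot: [2.372, 2.058, 0.002]
force: [-0.5, 0.0, 0.4]
width: 0.307
gripper_force: 0.0
```

Now the last few millimetres to the stop, in small steps.

```bash
python3 -m pendant '[0,-0.002,0,0,0,0,0.028,0,-0.002,0,0,0,0,0.028,0,-0.001,0,0,0,0,0.028,0,0,0,0,0,0,0.028]'
python3 - <<'E'
from h import *
s=observe();im=get_image("wrist");cv2.imwrite("pics/w3.png",im[:,:,::-1]);np.save('s3.npy',s,allow_pickle=True)
E
```

```text
clock: 6.25
position: [0.5259, 0.2351, 0.0789]
ee_rot: [2.373, 2.056, 0.002]
force: [0.1, -0.3, 0.6]
width: 0.304
gripper_force: 0.1
```

View pics/w3.png

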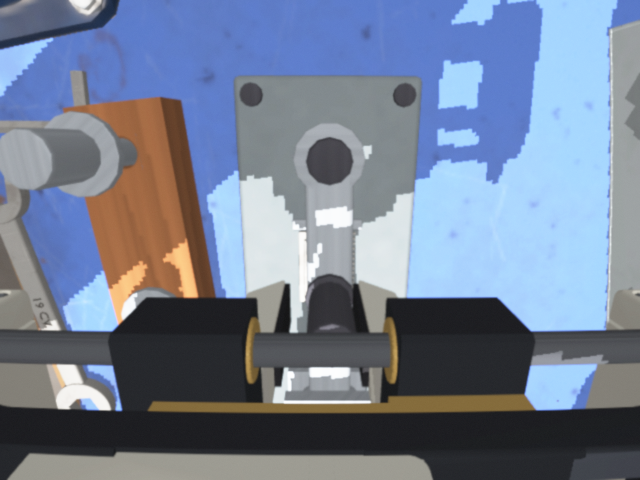

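The bar now looks nearly in line with the jig: pivot (330,160), knob (332,285). There is no contact with the stop yet.

```bash
python3 -m pendant '[0,-0.001,0,0,0,0,0.028,0,-0.001,0,0,0,0,0.028,0,0,0,0,0,0,0.028]'; python3 -m pendant '[0,-0.001,0,0,0,0,0.028,0,-0.001,0,0,0,0,0.028,0,0,0,0,0,0,0.028]'
```

```text
clock: 6.68
position: [0.5251, 0.2351, 0.0789]
ee_rot: [2.373, 2.054, 0.004]
force: [5.5, -0.3, -3.4]
width: 0.306
gripper_force: 2.7
clock: 7.05
position: [0.525, 0.2351, 0.079]
ee_rot: [2.373, 2.052, 0.008]
force: [11.4, -0.1, -8.0]
width: 0.307
gripper_force: 6.0
```

```bash
python3 -m pendant '[0,0.004,0,0,0,0,0.028,0,0.004,0,0,0,0,0.05,0,0,0,0,0,0,0.05,0,0,-0.06,0,0,0,0.06,0,0,-0.06,0,0,0,0.06]'
python3 - <<'E'
from h import *
def tri(a,b):
    r=[]
    for n,uv in(("scene",a),("side",b)):
        p=ray(n,uv,0);e=np.array(camera_params(n)['eye']);r.append((e,(p-e)/np.linalg.norm(p-e)))
    (e1,d1),(e2,d2)=r;t=np.linalg.lstsq(np.c_[d1,-d2],e2-e1,rcond=None)[0];p,q=e1+t[0]*d1,e2+t[1]*d2
    return ((p+q)/2).round(3),np.linalg.norm(p-q).round(3)
print(tri((415,172),(357,160)),tri((362,187),(328,180)))
s=observe();Q=R.from_rotvec(s['ee_rot']);print(Q.inv().apply(np.array([.435,.3155,.17])-s['position']),s['position'])
E
```

```text
clock: 7.68
position: [0.5287, 0.2346, 0.1999]
ee_rot: [2.373, 2.057, -0.001]
force: [1.8, 0.2, 1.2]
width: 0.643
gripper_force: 0.0
(array([0.44 , 0.471, 0.106]), np.float64(0.005)) (array([0.424, 0.386, 0.098]), np.float64(0.009))
[ 0.06684865 -0.10420876  0.02976513] [0.52867768 0.23459713 0.19988959]
```

```bash
python3 -m pendant '[0.033,-0.052,0,0,0,0,0.06,0.034,-0.052,0.01,0,0,0,0.06,0,0,0.02,0,0,0,0.06,0,0,0,0,0,0,0.06]'
python3 - <<'E'
from h import *
s=observe();im=get_image("wrist");cv2.imwrite("pics/w4.png",im[:,:,::-1]);np.save('s4.npy',s,allow_pickle=True)
print(proj("wrist",[[.435,.3155,.096],[.518,.158,.066]],s))
E
```

```text
clock: 8.18
position: [0.4355, 0.315, 0.1678]
ee_rot: [2.371, 2.057, -0.002]
force: [-0.4, -0.0, -0.5]
width: 0.652
gripper_force: 0.0
[[320.96305164 256.45895599]
 [451.28753797 413.33217584]]
```

View pics/w4.png

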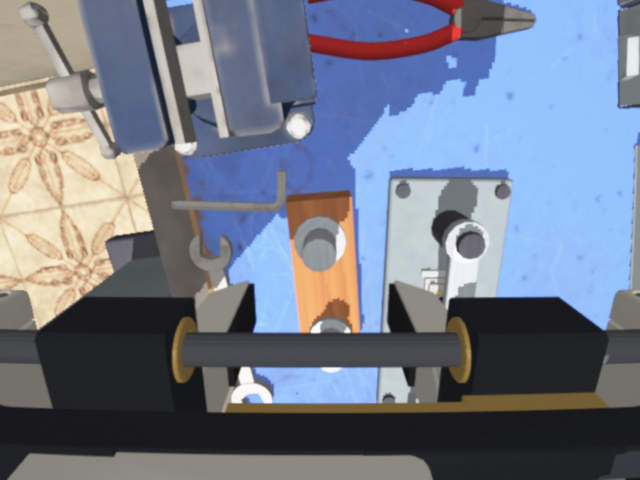

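The pin top is at about (320,254), within 2 mm of the prediction, so I descend and grip.

```bash
python3 -m pendant '[0.001,0,0.045,0,0,0,0.06,0,0,0.034,0,0,0,0.06,0,0,0.009,0,0,0,0.06,0,0,0,0,0,0,0.015,0,0,0,0,0,0,0.015,0,0,0,0,0,0,0.015,0,0,0,0,0,0,0.015]' 30
```

```text
clock: 9.1
position: [0.4373, 0.3165, 0.0814]
ee_rot: [2.373, 2.055, 0.004]
force: [0.2, 0.2, -0.2]
width: 0.271
gripper_force: 0.0
```

```bash
python3 -m pendant '[0,0,0.001,0,0,0,0.015,0,0,0,0,0,0,0.015,0,0,0,0,0,0,0.015]' 30
```

```text
clock: 9.48
position: [0.437, 0.3171, 0.0808]
ee_rot: [2.372, 2.056, 0.004]
force: [-2.6, -0.6, 11.0]
width: 0.234
gripper_force: 30.0
```

```bash
python3 -m pendant '[0,0,-0.015,0,0,0,0.015,0,0,-0.025,0,0,0,0.015,0,0,-0.03,0,0,0,0.015,0,0,-0.025,0,0,0,0.015,0,0,0,0,0,0,0.015]'
python3 - <<'E'
from h import *
s=observe();im=get_image("wrist");cv2.imwrite("pics/w5.png",im[:,:,::-1]);np.save('s5.npy',s,allow_pickle=True)
for n in("scene","side"):cv2.imwrite(f"pics/{n}5.png",get_image(n)[:,:,::-1])
a=cv2.imread("pics/scene5.png")[120:350,220:410];b=cv2.imread("pics/side5.png")[120:350,240:430]
cv2.imwrite("pics/c5.png",cv2.resize(np.hstack([a,b]),None,fx=2.1,fy=2.1,interpolation=cv2.INTER_CUBIC))
Q=R.from_rotvec(s['ee_rot']);print(s['position'],Q.inv().apply(np.array([.518,.158,.18])-s['position']))
E
```

```text
clock: 10.1
position: [0.4374, 0.3172, 0.1767]
ee_rot: [2.373, 2.055, 0.008]
force: [0.2, -0.3, -2.8]
width: 0.231
gripper_force: 29.9
[0.43744147 0.31721838 0.17673721] [-0.14608742  0.10247069 -0.00300651]
```

View pics/c5.png

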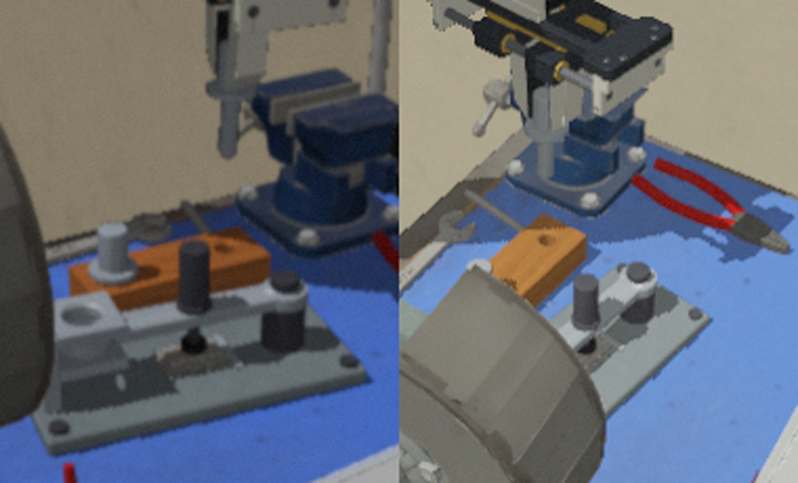

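The pin is held upright and the bar is shut. The block is empty at the long hole, and the short pin is still in place. Now I carry the pin to just above the yoke.

```bash
python3 -m pendant '[-0.0365,0.0256,0,0,0,0,0.015,-0.0365,0.0256,0,0,0,0,0.015,-0.0365,0.0256,0,0,0,0,0.015,-0.0365,0.0256,0,0,0,0,0.015,0,0,0.015,0,0,0,0.015,0,0,0,0,0,0,0.015]'
python3 - <<'E'
from h import *
s=observe();im=get_image("wrist");cv2.imwrite("pics/w6.png",im[:,:,::-1]);np.save('s6.npy',s,allow_pickle=True)
print(s['position'],proj("wrist",[[.518,.158,.066],[.518,.158,.091]],s))
E
```

```text
clock: 11.0
position: [0.5159, 0.157, 0.1582]
ee_rot: [2.374, 2.057, -0.003]
force: [0.2, 0.5, -2.2]
width: 0.232
gripper_force: 29.9
[0.51588512 0.15695442 0.15815786] [[325.03214487 244.88032931]
 [325.39864386 257.80362445]]
```

View pics/w6.png

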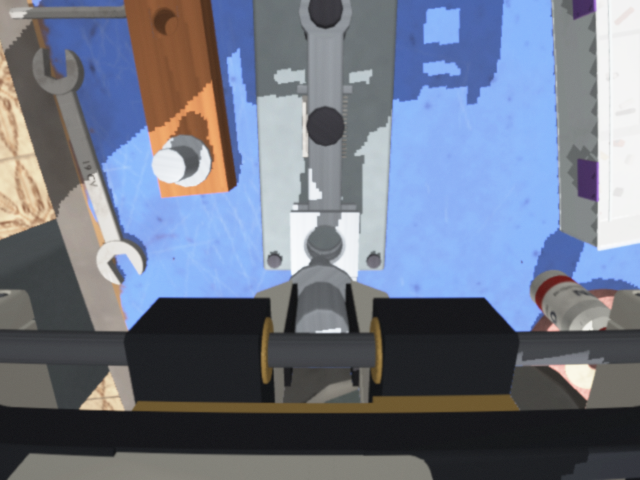

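The yoke plate spans columns 290–359 with its top edge at row 211, so the hole centre is at about (324.5,244.5), matching (.518,.158). I locate the hole rim and shank from pixel profiles.

```bash
python3 - <<'E'
from h import *
g=cv2.cvtColor(cv2.imread('pics/w6.png'),cv2.COLOR_BGR2GRAY);s=np.load('s6.npy',allow_pickle=True).item()
for r in range(206,292,4):print(r,*g[r,286:364:3])
Q=R.from_rotvec(s['ee_rot']);p=s['position']
for d in(-.002,0,.002):
    for z in(-.0638+0.158-.002,.1):pass
for dz in(.0708,.0658,.045,.021):print("axis at tool z",dz,proj("wrist",p+Q.apply([0,0,dz]),s),"radius px",384*.007/(.147+dz))
E
```

```text
206 204 204 222 239 171 141 141 129 131 137 139 136 135 141 142 144 138 139 124 138 139 145 144 136 110 120
210 206 202 144 159 125 114 112 108 110 112 112 111 110 112 112 112 110 112 108 112 111 113 113 109 106 119
214 208 222 245 246 246 244 243 244 245 243 242 219 138 140 142 144 137 138 159 240 238 240 238 237 229 169
218 210 220 247 247 246 245 243 245 245 244 225 141 140 140 143 143 138 139 171 241 239 240 239 237 223 194
222 209 220 247 247 246 245 244 246 246 244 226 141 140 140 141 145 138 153 243 242 239 241 239 237 223 196
226 207 213 248 248 247 246 245 246 246 243 200 115 112 111 114 125 137 204 244 243 239 241 240 238 219 195
230 207 212 248 248 247 246 244 246 230 184 110 111 109 110 110 110 114 213 241 243 240 241 241 238 219 195
234 208 215 249 248 247 247 244 221 147 107 108 107 108 108 110 110 109 114 207 239 241 242 241 238 229 201
238 209 214 249 249 247 247 234 165 105 107 107 109 109 107 107 110 109 109 117 219 241 241 241 239 227 202
242 211 214 249 249 248 247 202 125 99 108 107 110 109 107 107 109 109 103 111 200 238 242 241 239 224 202
246 210 214 249 249 2
[... 839 characters left out ...]
8 133 144 141 139 138 139 140 144 143 142 141 136 136 141 141 141 139 140 137 124 220 231 171 173
282 137 130 128 122 135 138 138 142 140 130 108 106 107 111 122 137 139 140 137 136 129 123 130 139 147 165
286 130 130 58 21 127 142 134 107 96 94 97 94 97 98 94 94 112 133 137 139 52 23 120 130 130 131
290 132 128 33 21 115 136 95 97 95 96 98 95 98 98 95 93 97 95 129 135 41 21 96 131 130 131
axis at tool z 0.0708 [[321.98802829 258.02980877]] radius px 12.341597796143251
axis at tool z 0.0658 [[322.00582408 260.88836068]] radius px 12.631578947368423
axis at tool z 0.045 [[322.08861805 274.19550416]] radius px 14.0
axis at tool z 0.021 [[322.20617159 293.1118447 ]] radius px 16.000000000000004
```

```bash
python3 - <<'E'
from h import *
s=np.load('s6.npy',allow_pickle=True).item();Q=R.from_rotvec(s['ee_rot']);p=s['position']
for o in(-.002,0,.002):print(o,*[proj("wrist",p+Q.apply([o+.018,0,z]),s).round(1) for z in(.0158,.0208)])
print(Q.inv().apply(ray("wrist",(324,245),.066,s)-p))
E
```

```text
-0.002 [[322.3 265.7]] [[322.2 261.8]]
0 [[322.3 261.5]] [[322.2 257.8]]
0.002 [[322.3 257.4]] [[322.2 253.7]]
[0.00140455 0.00136071 0.09215438]
```

```bash
python3 -m pendant '[0.003,0.0015,0,0,0,0,0.015,0,0,0.01,0,0,0,0.015,0,0,0.01,0,0,0,0.015,0,0,0.008,0,0,0,0.015,0,0,0.008,0,0,0,0.015,0,0,0,0,0,0,0.015]'
```

```text
clock: 11.8
position: [0.5189, 0.1597, 0.1233]
ee_rot: [2.373, 2.056, 0.0]
force: [-0.4, -0.4, -2.6]
width: 0.231
gripper_force: 29.9
```

Free so far, with the tip at the eye. I continue down.

```bash
python3 -m pendant '[0,0,0.009,0,0,0,0.015,0,0,0.009,0,0,0,0.015,0,0,0.008,0,0,0,0.015,0,0,0,0,0,0,0.015]'
```

```text
clock: 12.3
position: [0.5189, 0.1598, 0.0972]
ee_rot: [2.373, 2.056, 0.0]
force: [-0.2, -0.1, -0.7]
width: 0.233
gripper_force: 29.9
```

```bash
python3 -m pendant '[0,0,0.005,0,0,0,0.015,0,0,0.003,0,0,0,0.015,0,0,0,0,0,0,0.015]'
```

```text
clock: 12.68
position: [0.5193, 0.1599, 0.0899]
ee_rot: [2.373, 2.056, 0.002]
force: [-0.6, 0.2, -1.3]
width: 0.23
gripper_force: 29.9
```

```bash
python3 -m pendant '[0,0,0.002,0,0,0,0.015,0,0,0,0,0,0,0.015,0,0,0,0,0,0,0.05,0,0,0,0,0,0,0.05,0,0,0,0,0,0,0.05,0,0,-0.02,0,0,0,0.06,0,0,-0.05,0,0,0,0.06,0,0,-0.05,0,0,0,0.06,0,0,-0.05,0,0,0,0.06,0,0,0,0,0,0,0.06]'
python3 - <<'E'
from h import *
s=observe();im=get_image("wrist");sc=get_image("scene");cv2.imwrite("pics/w7.png",im[:,:,::-1]);cv2.imwrite("pics/scene7.png",sc[:,:,::-1])
print(s['position'],"pred pin top",proj("wrist",[.5185,.159,.102],s),proj("scene",[[.5185,.159,.102],[.5185,.159,.068]]))
u,v=proj("wrist",[.5185,.159,.102],s)[0].astype(int);g=im.mean(2).astype(int)
for r in range(v-36,v+40,5):print(r,*g[r,u-45:u+46:4])
print(u)
a=cv2.cvtColor(sc,cv2.COLOR_RGB2GRAY)
for r in range(235,290,3):print(r,*a[r,236:290:2])
E
```

```text
clock: 13.92
position: [0.5205, 0.162, 0.2634]
ee_rot: [2.37, 2.054, 0.014]
force: [-1.0, 0.2, -0.3]
width: 0.653
gripper_force: 0.0
[0.52053966 0.16195339 0.26337637] pred pin top [[317.93392923 225.50836183]] [[259.19676728 244.86057056]
 [260.09824111 267.18125066]]
189 192 196 194 195 195 194 191 119 118 131 134 134 136 133 118 118 122 110 116 195 195 198 198
194 193 194 194 195 194 210 233 231 231 231 152 130 132 128 133 127 218 212 109 194 194 195 194
199 192 196 196 197 197 217 241 240 236 163 125 126 122 124 136 136 231 225 149 194 195 195 194
204 189 195 196 196 199 214 241 237 175 215 134 138 137 133 134 133 232 221 152 199 198 197 196
209 189 196 194 197 194 213 242 220 237 213 108 94 93 111 131 170 198 221 151 197 196 192 192
214 187 200 199 198 196 212 243 234 240 102 98 140 130 98 98 231 217 220 194 194 193 191 191
219 181 200 199 200 198 210 243 240 237 160 236 235 237 232 161 236 233 221 194 192 192 191 192
224 179 196 192 198 198 209 243 239 239 239 241 240 240 236 234 231 232 224 193 190 188 189 192
229 177 105 93 127 202 206 244 242 238 243 246 244 242 239 238 235 
[... 1782 characters left out ...]
72 66 67 66 64 68 62 86 109 116 129 132 133
271 47 39 34 40 42 104 129 138 138 136 134 130 130 130 127 124 109 84 60 67 68 82 90 104 106 130 140
274 51 45 37 36 42 120 125 116 110 113 118 112 104 105 91 80 75 102 126 130 129 123 88 67 70 71 111
277 48 44 34 40 42 122 138 138 138 129 115 113 109 108 103 113 104 100 89 84 80 75 78 81 84 85 81
280 49 42 33 36 41 113 127 128 116 102 95 89 82 78 76 77 76 76 77 78 75 77 77 81 77 83 82
283 50 50 45 35 38 76 82 76 78 76 77 79 75 77 73 76 78 71 66 64 74 89 93 103 102 103 103
286 48 49 44 35 36 72 72 77 75 80 83 78 79 80 82 79 74 71 64 70 66 82 106 106 105 102 106
289 48 49 46 35 34 71 65 71 77 76 77 80 82 82 77 72 67 70 70 68 68 70 89 103 106 106 101
```

```bash
python3 -c "
from cell import *
print(sign_off())"
```

```text
the job is handed in; nothing more can be done
None
```

The job is handed in at about 14 s: the keeper is shut on its stop, the long pin is down through upper ear, eye and lower ear with its collar on the upper ear, and the short pin is still in the block. I checked the pin's final seating from scene-camera pixel values, having used up the ten picture views.

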